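# Hold a counterweighted lever level over its two-post stand

## Task

Pick up the loose aluminium lever with the heavy clamp block by pinching its bar from above at the balance point (close to the block, not at the middle), and carry it level to the blue two-post stand. Finish while holding it there, still and level, without touching the stand: the hole in the clamp block straight above the post that rises from the square pad, the hole in the bushing straight above the post on the round pad, with about 25 mm of air between the lever's underside and the tops of the posts. Do not let go or set it down, and leave the bottles, the beaker and the orange tape where they stand.

Things in the scene. Friction and masses are not known exactly. Their poses are not given: they have to be found in the camera images.
- offset_lever: Loose 0.4 kg lever on the table: aluminium bar 14 mm wide (y), z 16 to 32 mm, between a heavy steel clamp block with brass end plate (x -105 to -57 mm, 36 wide, 40 tall) and a light bushing (32 mm across, 40 tall, at x +75). Origin: on the underside, midway between the two holes; x along the bar from block to bushing, z up. Balance point: on the bar at x = -32 mm, 25 mm from the block's inner face.
- clamp_bore (a point): Centre of the clamp block's hole (vertical, right through, 18 mm across) at the lever's underside: x = -75 mm in the lever's frame, 43 mm from the balance point. Axes as the lever's.
- bushing_bore (a point): Centre of the bushing's hole (vertical, right through, 18 mm across) at the lever's underside: x = +75 mm in the lever's frame. Axes as the lever's.
- stand: Fixed stand: blue base plate 205 x 56 x 10 mm with two upright steel posts, 12 mm in diameter, 150 mm apart. Origin: under the plate's middle, on the table; x points from the post on the square steel pad (x = -75 mm, for the clamp block) to the post on the round steel pad (x = +75 mm, for the bushing), z up.
- clamp_post (a point): Centre of the top of the square-pad post, 50 mm above the table (for the clamp block's hole).
- bushing_post (a point): Centre of the top of the round-pad post, 50 mm above the table (for the bushing's hole).
- beaker: Bystander: clear beaker, 57 mm across, 70 mm tall; origin at the centre of its underside.
- amber_bottle: Bystander: amber reagent bottle with a black cap, 58 mm across, 111 mm tall; origin at the centre of its underside.
- dropper: Bystander: blue dropper bottle with a long white nozzle, 34 mm across, 104 mm tall; origin at the centre of its underside.
- tape: Bystander: roll of orange tape lying flat, 68 mm across, 13 mm tall; origin at the centre of its underside.

How it is judged:
By the outcome, as a careful person would: the job done as asked, in the order asked, and still so for the second after the job is handed in, while the arm keeps its last pose, push and grip.
It also fails if it takes over 40 s, if anything falls off the work surface, if the arm or the gripper's body presses on something with over 40 N, if the wrist force passes 120 N, or if a joint passes its speed limit or range.

## Robot

A 7-joint arm with a two-finger parallel gripper is mounted at the origin on a cart in front of the work surface, level with it; the furniture and walls round the work are solid. World frame = base frame: x ahead of the robot, y to its left, z up, the work surface at z = 0. Lengths are in m, angles in rad, forces in N, time in s.
With the tool pointing down it reaches from about 0.4 to 0.875 m from the base axis. Payload 6.5 kg.
Tool frame: the origin (TCP) lies between the finger pads; the fingertips stand 8 mm ahead of it and the grasp point (between the pads) lies 11 mm behind it; z points along the fingers, y is the line along which they close (so a half turn about z gives the same grasp; the last joint's range is limited). The gripper opens to 85 mm and grips with 20 to 120 N. Pads are 22 mm wide; open, the fingers measure 114 mm over their backs; the gripper's body (76 mm by 85 mm) begins 54 mm behind the grasp point. The pads swing forward as they close: fully open they stand 13 mm farther back than shut.
Start: joints at [-1.32, 0.536, -0.004, 1.538, 0.003, 1.067, -0.071], TCP at [0.202, 0.618, 0.239] pointing down, gripper open.
Joint ranges: [-2.7, 2.7], [-0.37, 2.16], [-1.27, 1.26], [0.24, 2.4], [-1.31, 4.45], [0.19, 1.91], [-2.76, 2.76]. Speed limits (rad/s): [2.39, 2.39, 3.14, 3.14, 3.14, 3.14, 3.14].

## Interface

Orientations are given as a rotation vector (axis times angle).
In Python, from rig import sensors, optics, ticket, nets gives the robot as it stands.
- The arm moves only by the shell command python3 -m creep 'ROWS' [FORCE]. ROWS is a JSON object of lists of equal length, an entry for each row: "translation": the shift along the tool's x, y, z in units of 30 mm (1.0 is 30 mm), a list of three; "rotation": the turn, a rotation vector about the tool's x, y, z in units of 6 degrees (1.0 is 6 degrees), a list of three; "gripper": the closure, from 0 (fully open) to 1 (shut). A call has 1 to 8 rows; each row is the pose to reach, as a shift and turn from the pose commanded when the call began, along the tool's axes at that moment; what a row does not reach only later rows make up. A row lasts 1/12 s, in which the tool goes at most 41.7 mm and 7.16 degrees, less where a joint would pass 70% of its speed; a pose out of reach is approached as far as the arm can. A call with a gripper value outside its range is refused whole. The fingers move at their own pace and stop on an object; FORCE is the grip in N (left out, the last holds). Time passes only in rows, so rows that repeat a pose let the fingers close. It gives the time, the measured TCP pose, the force, the opening and the grip force at its end, in the units of the state.
- sensors.get_obs(): the state, without advancing time (a new reading comes with each control period).
- optics.read_camera(name): name is "side" or "top"; returns the picture (420x560x3 uint8, blue, green, red); there is no depth.
- optics.camera_model(name): a dict with "K" (3x3 intrinsics, pixels), "dist" ([k1, k2, p1, p2, k3] as OpenCV has them; the pictures are not rectified), "origin" and "attitude" of the camera in the world. Camera axes: x right, y down, z forward; pixel columns grow to the right and rows downward; lengths in m; the calibration is good to about 2 mm. A picture is of the moment at which its call begins. camera_model takes no time and is no camera call.
- ticket.sign_off(): hands the job in; it is judged then, once.
Trained networks look in the newest picture that a camera, given by its name, has taken for a name from the list of things; names that differ only in an ending like _2 or _b are one class to them, and where a whole thing is asked for, a point or a joint stands for the part that bears it (a point fixed in the world has none). Each returns a list of dicts, best first, with "score" (0 to 1); they miss things now and then, are a little off and sometimes report something else, mostly with a low value. They report only what shows in the picture. A call takes as long as a camera call.
- nets.search_frame(thing, camera): "rect" ([left, top, right, bottom] in pixels, round what is visible of it).
- nets.place_of(thing, camera): "location" ([column, row] in pixels: a listed point, or the origin of a listed thing).
The state is a dict: "time_s": time; "joint_pos": joint angles; "dq": joint speeds; "tau": joint torques, N m; "ee_pos": TCP position; "tool_rot": TCP orientation; "force": force on the tool from outside, world axes, zero at the start; "wrist_torque": the same for the moment, N m; "width": finger opening in m; "grip_force": force on a finger pad.
Only numpy, scipy, OpenCV 4.12 (cv2) and the standard library are available. Lean on these libraries where they do the work, as an engineer would, in place of code of your own. Each camera call takes 0.05 s, during which the arm holds its last target. There are 200 camera calls.

## Working session

There is one attempt and no reset: what is moved stays moved. The work goes in short steps, Python scripts to look and compute and a shell command to move; the robot and the scene stay as the last step left them, time stands still between calls to the robot, and variables do not carry over. Pictures are saved under pics/ and viewed, at most 10 in all, crops included, and the job is handed in when it is done.

```bash
mkdir -p pics; cat > h.py <<'E'
import numpy as np, cv2
from scipy.spatial.transform import Rotation as R
from rig import sensors, optics, ticket, nets
def rot(a):
    a=np.array(a,float)
    return a if a.shape==(3,3) else R.from_rotvec(a).as_matrix()
def ray(px,cam):
    m=optics.camera_model(cam)
    u=cv2.undistortPoints(np.array([[px]],float),np.array(m["K"]),np.array(m["dist"]))[0,0]
    return np.array(m["origin"]),rot(m["attitude"])@np.array([u[0],u[1],1])
def at_z(px,cam,z):
    o,d=ray(px,cam); return o+d*(z-o[2])/d[2]
def proj(p,cam):
    m=optics.camera_model(cam);A=rot(m["attitude"])
    pc=A.T@(np.array(p)-np.array(m["origin"]))
    return cv2.projectPoints(pc.reshape(1,1,3),np.zeros(3),np.zeros(3),np.array(m["K"]),np.array(m["dist"]))[0].ravel()
E
python3 - <<'E'
from h import *
for c in("top","side"):
    cv2.imwrite(f"pics/{c}0.png",optics.read_camera(c)); m=optics.camera_model(c); print(c,m)
    for t,z in(("clamp_bore",0),("bushing_bore",0),("offset_lever",0),("clamp_post",.05),("bushing_post",.05),("stand",0),("beaker",0),("amber_bottle",0),("dropper",0),("tape",0)):
        for r in nets.place_of(t,c)[:2]: print(t,np.round(r["location"],1),round(r["score"],2),at_z(r["location"],c,z).round(4))
print(sensors.get_obs())
E
```

```text
top {'K': array([[525.92526921,   0.        , 275.14987525],
       [  0.        , 525.92526921, 215.89293888],
       [  0.        ,   0.        ,   1.        ]]), 'dist': array([-0.00456279,  0.        ,  0.        ,  0.        ,  0.        ]), 'origin': array([0.35589522, 0.0749898 , 1.41129499]), 'attitude': array([-2.12732954,  2.13610569, -0.17514726])}
clamp_bore [137.5 250.7] 0.91 [0.502  0.4519 0.    ]
bushing_bore [190.4 242.1] 0.72 [0.5247 0.3097 0.    ]
bushing_bore [332.9 188.8] 0.68 [ 0.6702 -0.0783  0.    ]
offset_lever [163.8 242.7] 0.58 [0.5234 0.3816 0.    ]
offset_lever [218.2 181.9] 0.35 [0.6911 0.237  0.    ]
clamp_post [274.3 247.2] 0.62 [0.5045 0.0828 0.05  ]
clamp_post [337.3 184.8] 0.2 [ 0.6698 -0.0848  0.05  ]
bushing_post [326.2 239.4] 0.85 [ 0.5243 -0.0524  0.05  ]
stand [301.1 244.3] 0.94 [0.5175 0.0108 0.    ]
beaker [372.8 260.5] 0.71 [ 0.473  -0.1809  0.    ]
amber_bottle [216.5 185. ] 0.82 [0.6824 0.2415 0.    ]
dropper [336.9 185.5] 0.59 [ 0.6794 -0.0895  0.    ]
tape [412.1 261.9] 0.91 [ 0.4688 -0.286   0.    ]
side {'K': array([[440.07700377,   0. 
[... 1074 characters left out ...]
 'joint_pos': array([-1.32019239,  0.53641303, -0.00440227,  1.53790924,  0.00261151,
        1.06729913, -0.07119425]), 'dq': array([-1.40691132e-03,  8.94464400e-04,  9.82700023e-04,  1.33284847e-03,
       -1.99242380e-04,  4.01564765e-05,  1.20145052e-05]), 'tau': array([-2.53172439e-04, -5.83348382e+01,  1.04777154e+00, -2.59439063e+01,
        1.25228419e-02,  1.95248380e-03,  1.67755405e-05]), 'ee_pos': array([0.20249279, 0.61763992, 0.23927781]), 'tool_rot': array([ 4.95473187e-01,  3.10223920e+00, -4.12772714e-05]), 'force': array([ 0.17530185, -0.15287555,  0.04886911]), 'wrist_torque': array([-0.02431373,  0.00414564,  0.00448463]), 'grip_force': 0.0, 'width': 0.08520316535267225}
```

```bash
python3 - <<'E'
import cv2
a=cv2.imread("pics/top0.png")[150:300,100:440]; cv2.imwrite("pics/top0c.png",cv2.resize(a,None,fx=2.35,fy=2.35,interpolation=2))
a=cv2.imread("pics/side0.png")[120:340,200:400]; cv2.imwrite("pics/side0c.png",cv2.resize(a,None,fx=2.7,fy=2.7,interpolation=2))
E
```

```text
(no output)
```

View pics/top0c.png

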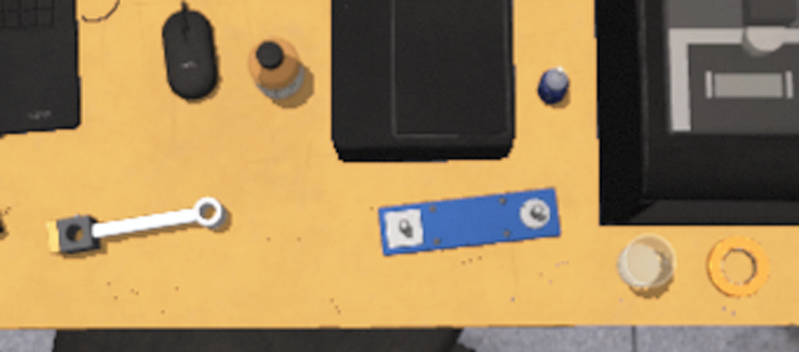

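View pics/side0c.png

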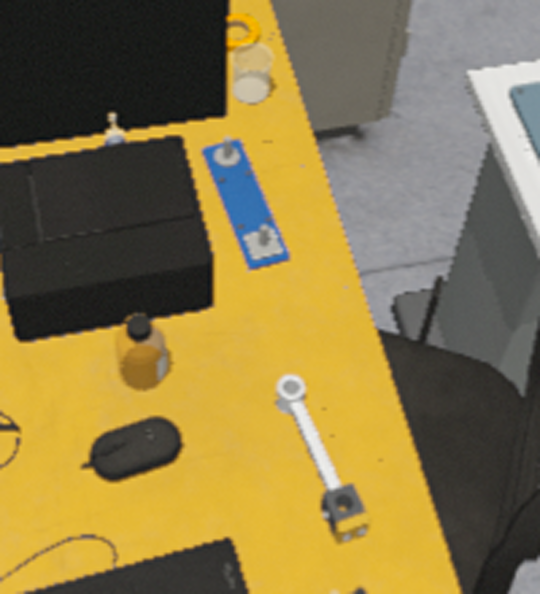

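```bash
cat >> h.py <<'E'
from scipy.optimize import least_squares
def fit(obs,x0):
    """obs: (px,cam,local xyz); pose x,y,yaw, thing level at z=x0[3] fixed"""
    def f(q):
        c,s=np.cos(q[2]),np.sin(q[2]); r=[]
        for px,cam,l in obs:
            r+=list(proj([q[0]+c*l[0]-s*l[1],q[1]+s*l[0]+c*l[1],x0[3]+l[2]],cam)-px)
        return np.array(r)
    r=least_squares(f,x0[:3],loss="soft_l1"); return r.x,f(r.x).reshape(-1,2)
E
python3 - <<'E'
from h import *
Z=.075
hand={"top":[((131.9,249.6),-Z,.04),((188.5,240.2),Z,.04)],"side":[((327.8,306.3),-Z,.04),((307.8,263.7),Z,.04)]}
o1=[(p,c,(x,0,z)) for c in hand for p,x,z in hand[c]]
o2=[];o3=[]
for k in range(3):
  for c in("top","side"):
    optics.read_camera(c)
    for t,x in(("clamp_bore",-Z),("bushing_bore",Z)):
        r=nets.place_of(t,c)
        if r: o2.append((np.array(r[0]["location"]),c,(x,0,0)))
    for t,x in(("clamp_post",-Z),("bushing_post",Z)):
        r=nets.place_of(t,c)
        if r: o3.append((np.array(r[0]["location"]),c,(x,0,.05)))
hp=[((272.3,247),"top",(-Z,0,.05)),((329.,240.2),"top",(Z,0,.05)),((297.8,207),"side",(-Z,0,.05)),((284.4,175.5),"side",(Z,0,.05))]
for n,o in(("lever hand",o1),("lever nets",o2),("lever both",o1+o2)):
    q,r=fit(o,[.515,.38,-1.4,0]); print(n,q.round(4)); print(r.round(1).tolist())
for n,o in(("stand nets",o3),("stand hand",hp)):
    q,r=fit(o,[.515,.02,-1.4,0]); print(n,q.round(4)); print(r.round(1).tolist())
s=sensors.get_obs(); print(R.from_rotvec(s["tool_rot"]).as_matrix().round(3))
# box height
for p in((330,217),):print(at_z(p,"top",.1))
E
```

```text
lever hand [ 0.512   0.3845 -1.408 ]
[[-1.0, 0.4], [-0.9, 0.3], [-0.7, -1.0], [-0.6, -1.1]]
lever nets [ 0.5144  0.3847 -1.3939]
[[-1.5, 1.2], [0.4, -0.1], [-0.8, 1.0], [2.1, 0.2], [1.3, -0.9], [-0.5, -1.9], [0.2, 1.2], [-2.0, -1.7], [2.4, -0.3], [-1.2, 1.9], [1.0, -2.9]]
lever both [ 0.5133  0.3847 -1.4028]
[[-1.0, 0.0], [-1.0, -0.3], [-1.0, -0.9], [-1.1, -0.9], [-1.5, 1.4], [0.4, 0.6], [-0.6, 1.0], [2.6, 0.1], [1.3, -0.7], [-0.5, -1.2], [0.4, 1.2], [-1.5, -1.8], [2.4, -0.1], [-1.2, 2.6], [1.2, -2.9]]
stand nets [ 0.5169  0.0183 -1.4506]
[[-2.5, 0.4], [-6.3, 52.9], [-0.1, -1.5], [0.5, -1.9], [-3.3, 0.5], [0.0, -3.4], [-1.9, -1.7], [2.6, -1.3], [-0.1, -0.8], [0.2, -2.1], [0.4, -1.9], [-0.7, -0.7]]
stand hand [ 0.5132  0.0163 -1.4606]
[[-1.1, 0.0], [-0.6, 0.3], [-0.2, -3.6], [-0.6, -4.7]]
[[-0.95   0.311 -0.   ]
 [ 0.311  0.95  -0.   ]
 [ 0.    -0.    -1.   ]]
[ 0.5750305  -0.05849873  0.1       ]
```

```bash
cat >> h.py <<'E'
def delta(p,yaw_bar):
    """shift/turn (units) from now to TCP at p, pointing down, closing axis square to bar yaw"""
    s=sensors.get_obs(); M=R.from_rotvec(s["tool_rot"]); y=np.array([-np.sin(yaw_bar),np.cos(yaw_bar),0]); z=np.array([0,0,-1.])
    T=R.from_matrix(np.c_[np.cross(y,z),y,z])
    d=M.inv().apply(np.array(p)-s["ee_pos"])/.03; w=(M.inv()*T).as_rotvec(degrees=True)/6
    print("t",s["time_s"],"ee",s["ee_pos"].round(4),"shift",d.round(3),"turn",w.round(3),"f",s["force"].round(2),s["wrist_torque"].round(3),"w",round(s["width"],4),round(s["grip_force"],1))
E
python3 - <<'E'
from h import *
delta([.5077,.4162,.14],-1.405)
E
```

```text
t 2.6 ee [0.2025 0.6177 0.2393] shift [-11.76   -3.212   3.309] turn [-0.     0.    10.392] f [ 0.45  0.04 -0.68] [-0.031 -0.017 -0.022] w 0.0857 0.0
```

```bash
python3 -m creep '{"translation":[[-0.8,-0.2,0.2],[-1.8,-0.5,0.5],[-2.8,-0.8,0.8],[-3.8,-1.0,1.1],[-4.8,-1.3,1.3],[-5.8,-1.6,1.6],[-6.8,-1.9,1.9],[-7.6,-2.1,2.1]],"rotation":[[0,0,0.7],[0,0,1.6],[0,0,2.5],[0,0,3.4],[0,0,4.2],[0,0,5.1],[0,0,6.0],[0,0,6.7]],"gripper":[0,0,0,0,0,0,0,0]}'
python3 - <<'E'
from h import *
delta([.5077,.4162,.14],-1.405)
E
```

```text
time_s: 3.27
ee_pos: [0.4017, 0.4844, 0.1757]
tool_rot: [1.54, 2.737, -0.001]
force: [0.5, -0.5, -0.5]
width: 0.0854
grip_force: 0.0
t 3.2667 ee [0.4017 0.4844 0.1757] shift [-3.775  1.84   1.193] turn [1.000e-03 1.400e-02 3.629e+00] f [ 0.51 -0.53 -0.54] [-0.012 -0.018  0.017] w 0.0854 0.0
```

```bash
python3 -m creep '{"translation":[[-0.7,0.35,0.2],[-1.5,0.7,0.4],[-2.3,1.1,0.7],[-3.1,1.5,1.0],[-3.7,1.8,1.2],[-3.7,1.8,1.2],[-3.7,1.8,1.2]],"rotation":[[0,0,0.7],[0,0,1.5],[0,0,2.3],[0,0,3.1],[0,0,3.6],[0,0,3.6],[0,0,3.6]],"gripper":[0,0,0,0,0,0,0]}'
python3 - <<'E'
from h import *
delta([.5077,.4162,.015],-1.405)
for c in("top","side"): cv2.imwrite(f"pics/{c}1.png",optics.read_camera(c))
a=cv2.imread("pics/top1.png")[200:290,90:240]; b=cv2.imread("pics/side1.png")[200:320,250:400]
cv2.imwrite("pics/m1.png",np.hstack([cv2.resize(a,(400,240),interpolation=2),cv2.resize(b[:90],(400,240),interpolation=2)]))
for c in("top","side"): print(c,proj([.5077,.4162,.032],c), proj(sensors.get_obs()["ee_pos"],c))
E
```

```text
time_s: 3.85
ee_pos: [0.5047, 0.4196, 0.1398]
tool_rot: [2.02, 2.405, -0.001]
force: [0.6, 0.3, 0.3]
width: 0.0853
grip_force: 0.0
t 3.85 ee [0.5047 0.4196 0.1398] shift [-0.127  0.081  4.161] turn [-0.003  0.007  0.075] f [0.61 0.3  0.3 ] [ 0.045 -0.009 -0.014] w 0.0853 0.0
top [147.91969284 247.23937696] [134.63185446 244.43320292]
side [320.61867856 293.70850451] [326.28522242 279.3135995 ]
```

View pics/m1.png

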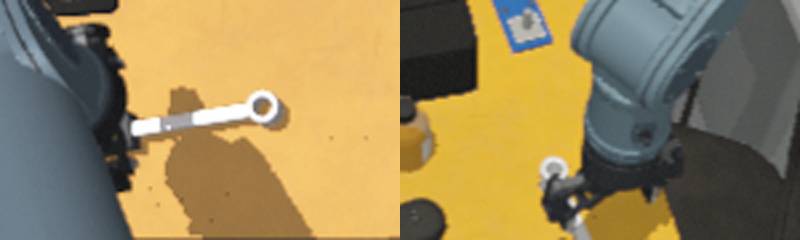

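The gripper stands over the bar near the block, with the bushing clear at (188, 240) in the top picture. The position agrees with the estimate, so I go down.

```bash
python3 -m creep '{"translation":[[-0.1,0.05,0.8],[-0.13,0.08,1.8],[-0.13,0.08,2.8],[-0.13,0.08,3.5],[-0.13,0.08,4.0],[-0.13,0.08,4.15],[-0.13,0.08,4.15]],"rotation":[[0,0,0.08],[0,0,0.08],[0,0,0.08],[0,0,0.08],[0,0,0.08],[0,0,0.08],[0,0,0.08]],"gripper":[0,0,0,0,0.3,0.5,0.6]}' 60
python3 - <<'E'
from h import *
delta([.5077,.4162,.015],-1.405)
E
```

```text
time_s: 4.53
ee_pos: [0.5058, 0.4178, 0.0152]
tool_rot: [-2.026, -2.4, 0.002]
force: [0.6, 0.4, 0.2]
width: 0.0521
grip_force: 0.0
t 4.5333 ee [0.5058 0.4178 0.0152] shift [-0.063  0.054  0.007] turn [-0.013  0.001  0.026] f [0.65 0.36 0.19] [-0.036 -0.011  0.051] w 0.0521 0.0
```

```bash
python3 -m creep '{"translation":[[-0.07,0.05,0],[-0.07,0.05,0],[-0.07,0.05,0],[-0.07,0.05,0],[-0.07,0.05,0],[-0.07,0.05,0],[-0.07,0.05,0],[-0.07,0.05,0]],"rotation":[[0,0,0],[0,0,0],[0,0,0],[0,0,0],[0,0,0],[0,0,0],[0,0,0],[0,0,0]],"gripper":[0.8,1,1,1,1,1,1,1]}' 80
python3 - <<'E'
from h import *
delta([.5077,.4162,.015],-1.405)
E
```

```text
time_s: 5.2
ee_pos: [0.5098, 0.4159, 0.0177]
tool_rot: [2.028, 2.398, 0.004]
force: [-0.0, -1.6, 5.8]
width: 0.0123
grip_force: 79.7
t 5.2 ee [0.5098 0.4159 0.0177] shift [ 0.021 -0.067  0.09 ] turn [ 0.022 -0.012  0.01 ] f [-0.05 -1.61  5.77] [-0.215  0.187  0.02 ] w 0.0123 79.7
```

```bash
python3 -m creep '{"translation":[[0,0,-0.15],[0,0,-0.4],[0,0,-0.8],[0,0,-1.3],[0,0,-1.9],[0,0,-2.5],[0,0,-2.7],[0,0,-2.7]],"rotation":[[0,0,0],[0,0,0],[0,0,0],[0,0,0],[0,0,0],[0,0,0],[0,0,0],[0,0,0]],"gripper":[1,1,1,1,1,1,1,1]}' 80
cat >> h.py <<'E'
def bores(n=2):
    """triangulate both bores at the underside, 3D"""
    out={}
    obs={"clamp_bore":[],"bushing_bore":[]}
    for k in range(n):
        for c in("top","side"):
            optics.read_camera(c)
            for t in obs:
                r=nets.place_of(t,c)
                if r: obs[t].append((np.array(r[0]["location"]),c)); print(t,c,obs[t][-1][0].round(1),round(r[0]["score"],2))
    for t,o in obs.items():
        if len({c for _,c in o})==2:
            f=lambda p:np.concatenate([proj(p,c)-u for u,c in o])
            out[t]=least_squares(f,[.51,.3,.08],loss="soft_l1").x; print(t,out[t].round(4))
    return out
E
python3 - <<'E'
from h import *
delta([.51,.4162,.0967],-1.405)
bores()
ims=[]
a=optics.read_camera("top")[200:290,90:240]; b=optics.read_camera("side")[200:320,250:400]
cv2.imwrite("pics/m2.png",np.hstack([cv2.resize(a,(400,240),interpolation=2),cv2.resize(b,(400,320),interpolation=2)[:240]])if 0 else np.vstack([cv2.resize(a,(500,300),interpolation=2),cv2.resize(b[20:110],(500,300),interpolation=2)]))
E
```

```text
time_s: 5.87
ee_pos: [0.51, 0.4165, 0.0997]
tool_rot: [2.028, 2.398, 0.007]
force: [-0.2, -0.4, -3.5]
width: 0.0121
grip_force: 78.3
t 5.8667 ee [0.51   0.4165 0.0997] shift [-0.009 -0.003  0.101] turn [ 0.038 -0.024  0.012] f [-0.21 -0.38 -3.48] [ 0.037 -0.057 -0.006] w 0.0121 78.3
clamp_bore top [272.6 246.4] 0.34
bushing_bore top [186.2 239. ] 0.68
clamp_bore side [328.2 300.4] 0.69
bushing_bore top [185.7 237.1] 0.67
clamp_bore side [327.5 298.5] 0.9
bushing_bore side [306.8 258.5] 0.96
clamp_bore [ 0.3142  0.0982 -0.8253]
bushing_bore [0.5271 0.3102 0.0674]
```

View pics/m2.png

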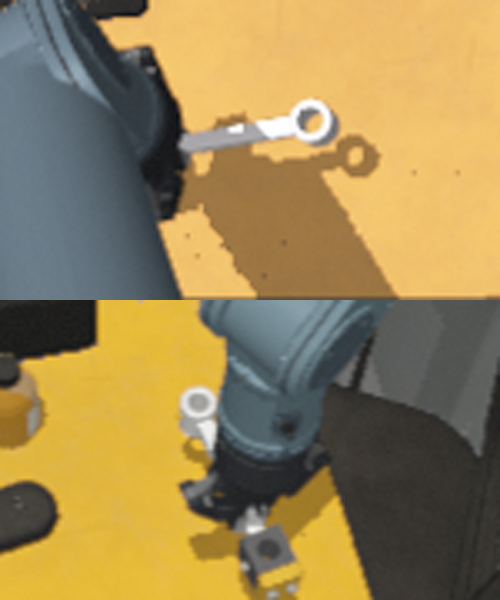

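```bash
python3 - <<'E'
from h import *
f=lambda p:np.r_[proj(p,"top")-[183.9,236.6],proj(p,"side")-[309.7,251.2]]
b=least_squares(f,[.52,.31,.1]); print("bush top",b.x.round(4),b.fun.round(1))
# lever pose from grasp: yaw -1.405, origin, z, pitch
for pitch in (0,.05,.1,.15):
    bal=np.array([.510,.4165,.082+.024]); M=R.from_euler("ZY",[-1.405,pitch])
    print(pitch,[(c,proj(bal+M.apply([x+.032,0,.016]),c).round(1)) for x,c in((-.075,"side"),(.075,"side"),(.075,"top"))])
E
```

```text
bush top [0.5235 0.3087 0.1104] [-0.3  0.7 -0.9 -0.2]
0 [('side', array([329. , 294.1])), ('side', array([307.8, 250. ])), ('top', array([181.9, 235.1]))]
0.05 [('side', array([329. , 293.5])), ('side', array([307.6, 250.7])), ('top', array([182.5, 235.3]))]
0.1 [('side', array([328.9, 292.9])), ('side', array([307.5, 251.4])), ('top', array([183.1, 235.6]))]
0.15 [('side', array([328.8, 292.3])), ('side', array([307.3, 252.3])), ('top', array([183.5, 235.8]))]
```

```bash
cat >> h.py <<'E'
def plate(cam,img=None):
    im=optics.read_camera(cam) if img is None else img
    h=cv2.cvtColor(im,cv2.COLOR_BGR2HSV); m=cv2.inRange(h,(100,130,60),(125,255,255))
    n,l,st,_=cv2.connectedComponentsWithStats(m); C=np.argwhere(st[1:,4]>60).ravel()+1
    ok=[i for i in C if (st[i,1]<262 and 260<st[i,0]<340)]; i=max(ok,key=lambda i:st[i,4])
    hull=cv2.convexHull(np.argwhere(l==i)[:,::-1].astype(np.float32))[:,0]
    w=np.array([at_z(p,cam,.008)[:2] for p in hull]); r=cv2.minAreaRect((w*1000).astype(np.float32))
    return r,st[i]
E
python3 - <<'E'
from h import *
for c in("top","side"): print(c,plate(c))
for c in("top","side"):
    for q in([.515,.017,-1.455],[.5132,.0163,-1.4606]):
        print(c,q,[proj([q[0]+x*np.cos(q[2]),q[1]+x*np.sin(q[2]),.05],c).round(1) for x in(-.075,.075)])
a=cv2.imread("pics/top0.png")[225:260,255:345]; b=cv2.imread("pics/side0.png")[160:225,265:320]
cv2.imwrite("pics/st.png",np.vstack([cv2.resize(a,(630,245),interpolation=2),cv2.copyMakeBorder(cv2.resize(b,(275,325),interpolation=2),0,0,0,355,0)]))
E
```

```text
top (((517.2141723632812, 16.353424072265625), (52.3153076171875, 200.924072265625), 6.138943195343018), array([ 262,  231,   76,   27, 1022], dtype=int32))
side (((513.8704223632812, 18.271827697753906), (49.91273880004883, 201.3870391845703), 6.098942279815674), array([276, 172,  30,  47, 414], dtype=int32))
top [0.515, 0.017, -1.455] [array([271. , 246.5]), array([328.1, 239.6])]
top [0.5132, 0.0163, -1.4606] [array([271.2, 247. ]), array([328.5, 240.5])]
side [0.515, 0.017, -1.455] [array([297.3, 203.7]), array([283.2, 171. ])]
side [0.5132, 0.0163, -1.4606] [array([297.6, 203.4]), array([283.8, 170.7])]
```

View pics/st.png

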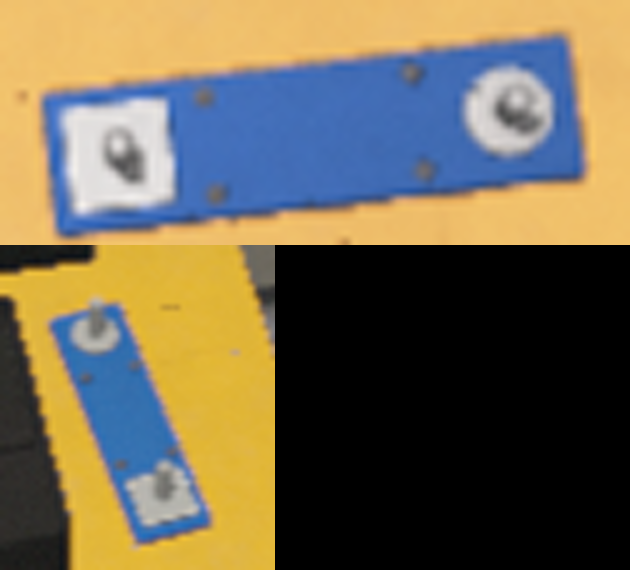

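```bash
python3 - <<'E'
from h import *
delta([.513,.049,.12],-1.464)
E
```

```text
t 6.6667 ee [0.5086 0.4153 0.0968] shift [-12.066  -1.887  -0.773] turn [0.001 0.    0.575] f [ 0.15 -0.52 -3.74] [ 0.011 -0.002 -0.042] w 0.0125 78.3
```

```bash
python3 -m creep '{"translation":[[-0.2,-0.05,-0.2],[-0.6,-0.1,-0.5],[-1.2,-0.2,-0.8],[-2.0,-0.3,-0.8],[-2.9,-0.45,-0.8],[-3.8,-0.6,-0.8],[-4.7,-0.75,-0.8],[-5.6,-0.9,-0.8]],"rotation":[[0,0,0],[0,0,0.05],[0,0,0.1],[0,0,0.15],[0,0,0.2],[0,0,0.3],[0,0,0.4],[0,0,0.57]],"gripper":[1,1,1,1,1,1,1,1]}' 80
python3 - <<'E'
from h import *
delta([.513,.049,.12],-1.464)
E
```

```text
time_s: 7.33
ee_pos: [0.5101, 0.2426, 0.122]
tool_rot: [2.101, 2.335, 0.001]
force: [0.3, 0.3, -4.1]
width: 0.0123
grip_force: 78.3
t 7.3333 ee [0.5101 0.2426 0.122 ] shift [-6.427 -0.584  0.065] turn [ 0.011 -0.001 -0.013] f [ 0.26  0.35 -4.1 ] [ 0.01  -0.058 -0.005] w 0.0123 78.3
```

```bash
python3 -m creep '{"translation":[[-0.9,-0.1,0],[-1.8,-0.2,0],[-2.7,-0.3,0],[-3.6,-0.35,0],[-4.5,-0.4,0],[-5.3,-0.5,0],[-5.9,-0.55,0],[-6.2,-0.6,0]],"rotation":[[0,0,0],[0,0,0],[0,0,0],[0,0,0],[0,0,0],[0,0,0],[0,0,0],[0,0,0]],"gripper":[1,1,1,1,1,1,1,1]}' 80
python3 -m creep '{"translation":[[-0.15,0,0],[-0.15,0,0],[-0.15,0,0]],"rotation":[[0,0,0],[0,0,0],[0,0,0]],"gripper":[1,1,1]}' 80
python3 - <<'E'
from h import *
delta([.513,.049,.12],-1.464)
bores(3)
delta([.513,.049,.12],-1.464)
A=optics.read_camera("top");B=optics.read_camera("side")
cv2.imwrite("pics/top3.png",A);cv2.imwrite("pics/side3.png",B)
a=A[215:275,245:345]; b=B[140:230,250:350]
cv2.imwrite("pics/m3.png",np.hstack([cv2.resize(a,(400,240),interpolation=2),cv2.resize(b,(400,360),interpolation=2)[:240]]) if 0 else np.hstack([cv2.copyMakeBorder(cv2.resize(a,None,fx=4,fy=4,interpolation=2),0,120,0,0,0),cv2.resize(b,None,fx=4,fy=4,interpolation=2)]))
E
```

```text
time_s: 8.0
ee_pos: [0.512, 0.0539, 0.122]
tool_rot: [2.104, 2.331, -0.0]
force: [0.2, -0.6, -4.5]
width: 0.0125
grip_force: 78.3
time_s: 8.25
ee_pos: [0.5126, 0.055, 0.1211]
tool_rot: [-2.098, -2.338, -0.002]
force: [-0.1, 0.1, -3.6]
width: 0.0123
grip_force: 78.3
t 8.25 ee [0.5126 0.055  0.1211] shift [-0.2   -0.007  0.036] turn [ 0.006 -0.008  0.014] f [-0.09  0.09 -3.56] [0.017 0.021 0.06 ] w 0.0123 78.3
clamp_bore top [220.  184.6] 0.71
bushing_bore top [330.7 237.2] 0.72
clamp_bore side [298.3 205. ] 0.72
bushing_bore side [282.8 163.9] 0.64
clamp_bore top [268.7 242.9] 0.69
bushing_bore top [329.3 238.8] 0.68
clamp_bore side [298.4 198.9] 0.87
bushing_bore side [280.6 163.3] 0.83
clamp_bore top [269.9 243.8] 0.58
bushing_bore top [328.4 238.5] 0.69
clamp_bore side [299.3 196.2] 0.7
bushing_bore side [282.9 162.2] 0.53
clamp_bore [0.509  0.0994 0.0913]
bushing_bore [ 0.5241 -0.0577  0.0911]
t 9.15 ee [0.5125 0.0539 0.1208] shift [-0.163  0.001  0.026] turn [0.    0.    0.005] f [-0.27  0.55 -2.98] [ 0.027 -0.028  0.041] w 0.0119 78.3
```

View pics/m3.png

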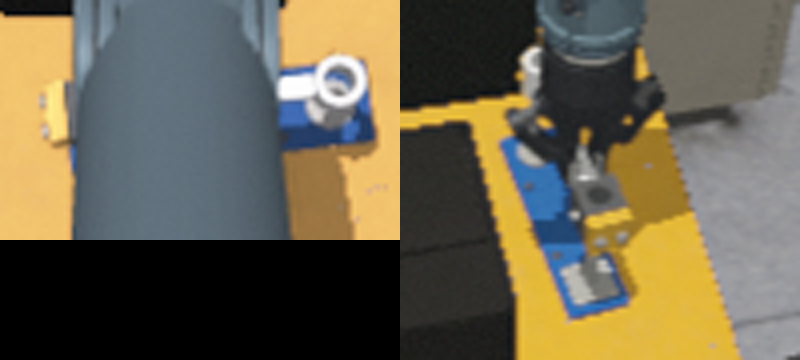

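```bash
cat >> h.py <<'E'
def tri(t,s):
    f=lambda p:np.r_[proj(p,"top")-t,proj(p,"side")-s]
    r=least_squares(f,[.51,.0,.08]); return r.x.round(4),r.fun.round(1)
E
python3 - <<'E'
from h import *
print("clamp post",tri((271.5,244.5),(297.3,204.1)));print("bush post",tri((328.2,238.5),(283.7,170.7)))
# rounds of bystanders' posts by nets were z-fixed; model predictions for the lever at several z
e=np.array([.5125,.0539,.1208]);M=R.from_euler("Z",-1.464)
for u in(.103,.097,.091):
    b=np.array([e[0],e[1],u]); P=lambda x,z,c,y=0:proj(b+M.apply([x+.032,y,z]),c).round(1).tolist()
    print(u,"bush top ring",P(.075,.04,"top"),P(.075,.04,"side"),"clamp hole",P(-.075,.04,"side"),"brass end top edge",P(-.105,.04,"top"),P(-.105,.04,"side"),"underside",P(-.105,0,"side"))
E
```

```text
clamp post (array([0.5097, 0.0909, 0.049 ]), array([-0.3,  0.7, -1. , -0.3]))
bush post (array([ 0.5248, -0.0567,  0.0539]), array([-0.2,  0.5, -0.7, -0.2]))
0.103 bush top ring [329.7, 234.8] [284.0, 154.5] clamp hole [298.5, 188.2] brass end top edge [256.1, 243.0] [301.6, 195.4] underside [300.9, 202.7]
0.097 bush top ring [329.5, 235.2] [283.9, 155.7] clamp hole [298.4, 189.3] brass end top edge [256.2, 243.3] [301.5, 196.5] underside [300.8, 203.8]
0.091 bush top ring [329.2, 235.5] [283.9, 156.9] clamp hole [298.3, 190.4] brass end top edge [256.3, 243.6] [301.4, 197.6] underside [300.7, 204.9]
```

```bash
python3 -m creep '{"translation":[[-0.05,0,0],[-0.12,0,0.1],[-0.17,0,0.3],[-0.17,0,0.5],[-0.17,0,0.7],[-0.17,0,0.85],[-0.17,0,0.92],[-0.17,0,0.92]],"rotation":[[0,0,0],[0,0,0],[0,0,0],[0,0,0],[0,0,0],[0,0,0],[0,0,0],[0,0,0]],"gripper":[1,1,1,1,1,1,1,1]}' 80
python3 -m creep '{"translation":[[0,0,0],[0,0,0],[0,0,0]],"rotation":[[0,0,0],[0,0,0],[0,0,0]],"gripper":[1,1,1]}' 80
python3 - <<'E'
from h import *
delta([.5131,.0488,.0927],-1.464)
bores(3)
delta([.5131,.0488,.0927],-1.464)
A=optics.read_camera("top");B=optics.read_camera("side")
cv2.imwrite("pics/top4.png",A);cv2.imwrite("pics/side4.png",B)
a=A[220:260,250:350]; b=B[140:230,262:330]
cv2.imwrite("pics/m4.png",np.hstack([cv2.copyMakeBorder(cv2.resize(a,(400,160),interpolation=2),0,380,0,0,0)[:540],cv2.resize(b,(400,540)if 0 else (400,529),interpolation=2).__class__(0) if 0 else cv2.copyMakeBorder(cv2.resize(b,None,fx=5.8,fy=6,interpolation=2),0,0,0,0,0)]))
print(cv2.imread("pics/m4.png").shape)
e=sensors.get_obs()["ee_pos"];M=R.from_euler("Z",-1.464)
for u in(e[2]-.0177,e[2]-.0277):
    b=np.array([e[0],e[1],u]); P=lambda x,z,c,y=0:proj(b+M.apply([x+.032,y,z]),c).round(1).tolist()
    print(u,"bush top ring",P(.075,.04,"top"),P(.075,.04,"side"),"clamp hole",P(-.075,.04,"side"),"brass end top edge",P(-.105,.04,"top"),P(-.105,.04,"side"),"underside",P(-.105,0,"side"))
E
```

```text
time_s: 9.92
ee_pos: [0.5125, 0.0488, 0.0924]
tool_rot: [-2.098, -2.337, 0.002]
force: [-0.1, 0.9, -4.3]
width: 0.0126
grip_force: 78.3
time_s: 10.17
ee_pos: [0.5132, 0.0489, 0.0935]
tool_rot: [2.099, 2.337, 0.001]
force: [0.2, -0.1, -3.9]
width: 0.0125
grip_force: 78.3
t 10.1667 ee [0.5132 0.0489 0.0935] shift [-0.003 -0.004  0.025] turn [ 0.006 -0.001  0.006] f [ 0.2  -0.14 -3.92] [0.014 0.018 0.034] w 0.0125 78.3
clamp_bore top [271.  244.7] 0.62
bushing_bore top [330.  239.2] 0.67
clamp_bore side [241.4 180.8] 0.75
bushing_bore side [280.2 165. ] 0.77
clamp_bore top [271.9 243.5] 0.65
bushing_bore top [329.6 236.5] 0.56
clamp_bore side [297.1 198.2] 0.73
bushing_bore side [281.2 166.3] 0.56
clamp_bore top [271.1 244.7] 0.83
bushing_bore top [331.9 233.5] 0.53
clamp_bore side [295.5 197.1] 0.56
bushing_bore side [284.6 169.4] 0.77
clamp_bore [0.5093 0.0897 0.0853]
bushing_bore [ 0.5294 -0.0611  0.0719]
t 11.0667 ee [0.513  0.0488 0.0932] shift [-0.001  0.004  0.017] turn [ 0.    -0.     0.005] f [-0.21  0.55 -4.07] [-0.029  0.024  0.023] w 0.0125 78.3
(540, 794, 3)
0.0754944201272284 bush top ring [330.7, 236.1] [283.4, 158.8] clamp hole [297.6, 192.1] brass end top edge [258.6, 244.1] [300.6, 199.2] underside [300.0, 206.4]
0.06549442012722839 bush top ring [330.3, 236.6] [283.3, 160.7] clamp hole [297.4, 193.9] brass end top edge [258.7, 244.6] [300.4, 201.0] underside [299.8, 208.1]
```

View pics/m4.png

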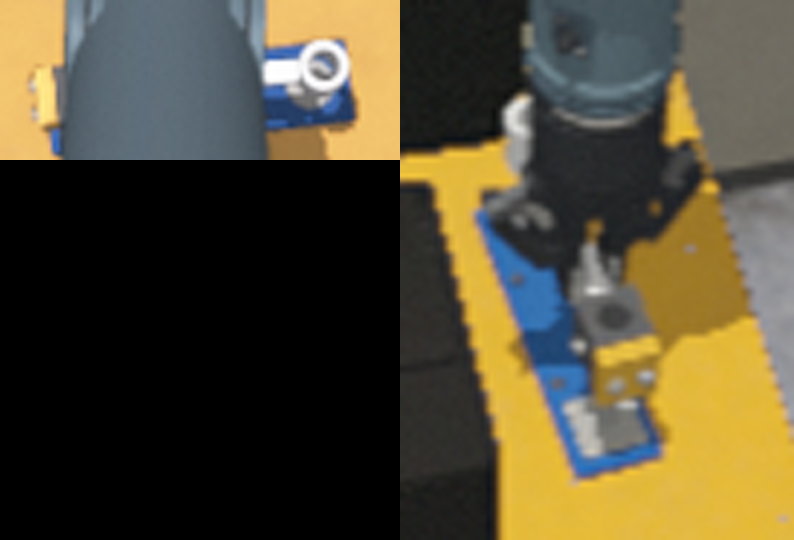

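```bash
python3 - <<'E'
from h import *
print("bush post",at_z((328.2,238.5),"top",.05),"ring",at_z((330.4,236.3),"top",.1152))
print("clamp post",at_z((297.3,204.1),"side",.05),"hole",at_z((298.65,192.25),"side",.1152))
A=cv2.imread("pics/top4.png")[225:250,318:345]
m=(A.min(2)>150).astype(np.uint8); n,l,st,ce=cv2.connectedComponentsWithStats(m); print(st.tolist())
for r in A.min(2): print(' '.join(f'{v:3d}' for v in r))
print(plate("side",cv2.imread("pics/side0.png"))[0],plate("top",cv2.imread("pics/top0.png"))[0])
P=cv2.imread("pics/top0.png").min(2)
print("posts top");print(P[241:252,266:279]);print(P[235:246,323:336])
E
```

```text
bush post [ 0.52661605 -0.05769906  0.05      ] ring [ 0.5239142 -0.056916   0.1152   ]
clamp post [0.5066965  0.09332703 0.05      ] hole [0.50499778 0.09260253 0.1152    ]
[[0, 0, 27, 25, 510], [0, 5, 20, 14, 161], [11, 19, 3, 2, 4]]
110 110 112 111 109 110 110 112 110 109 109 111 110 111 109 110 109 111 110 109 111 111 111 110 110 109 110
112 112 111 111 111 110 111 109 109 108 109 110 110 110 109 108 111 111 109 108 109 109 111 109 108 111 110
111 111 110 111 111 113 112 111 109 108 107 109 109 110 110 110 110 111 111 110 108 110 109 108 108 108 109
110 109 110 110 111 111 109 109 109 107 108 110 111 109 109 110 108 111 112 111 110 109 109 109 108 109 109
109 110 110 110 110 112 109 109 106 104 104 107 117 124 102 101 106 105 101 109 110 110 109 111 113 110 109
109 109 111 109 107 102 103 106 110 137 195 230 232 233 223 183 121 127 107 109 108 110 110 110 111 111 110
119 125 135 146 140 126 121 107 171 235 245 250 248 248 250 244 208 125 133 109 109 110 109 108 109 111 112
102  83  77  65  66  66  66 129 228 250 243 220 199 200 219 243 249 213 168 107 107 109 109 106 107 110 112

[... 2559 characters left out ...]
3 224 215 169 114 113 161 221 223 222]
 [223 222 221 223 224 223 214 192 190 200 221 223 221]]
[[ 87 145 184 186 188 189 174 155  96  64  65  65  63]
 [162 199 209 205 204 198 192 198 162 101  65  66  63]
 [171 208 206 195 175 175 170 176 194 158  89  64  64]
 [189 207 200 171 155 191 184 161 178 193 153  64  64]
 [207 205 183 126 148 199 193 159 173 199 176  72  63]
 [210 202 162  89 116 149 148 150 192 200 173  77  63]
 [209 202 169  97  85  94  97 123 154 173 176  67  64]
 [210 208 197 155  90  94 101 108 111 151 175  62  63]
 [211 208 207 193 170 152 109 109 135 170 138  64  64]
 [190 206 205 203 202 192 173 171 173 155  84  63  63]
 [132 187 206 205 202 203 201 190 145 101  63  63  63]]
```

```bash
python3 -m creep '{"translation":[[0,0.02,0],[0,0.04,0.01],[0,0.04,0.01],[0,0.04,0.01],[0,0.04,0.01],[0,0.04,0.01],[0,0.04,0.01],[0,0.04,0.01]],"rotation":[[0,0,0],[0,0,0],[0,0,0],[0,0,0],[0,0,0],[0,0,0],[0,0,0],[0,0,0]],"gripper":[1,1,1,1,1,1,1,1]}' 80
python3 - <<'E'
from h import *
s=sensors.get_obs();delta([.514,.0488,.0927],-1.464); print(abs(s["dq"]).max())
A=optics.read_camera("top")[225:250,318:345].min(2)
b=np.array([.514,.0488,.0755]);print(proj(b+R.from_euler("Z",-1.464).apply([.107,0,.04]),"top"))
c=cv2.HoughCircles(cv2.resize(A,None,fx=8,fy=8,interpolation=cv2.INTER_CUBIC),cv2.HOUGH_GRADIENT,1,200,param1=150,param2=15,minRadius=42,maxRadius=56)
print(c is not None and ((c[0,0,:2]+.5)/8-.5+[318,225]))
delta([.514,.0488,.0927],-1.464)
E
```

```text
time_s: 11.83
ee_pos: [0.5142, 0.049, 0.0929]
tool_rot: [2.099, 2.337, 0.0]
force: [0.8, 0.3, -3.7]
width: 0.0126
grip_force: 78.3
t 11.8333 ee [0.5142 0.049  0.0929] shift [-0.004 -0.007  0.008] turn [ 0.001 -0.     0.005] f [ 0.76  0.29 -3.69] [ 0.03  -0.016 -0.025] w 0.0126 78.3
0.0015168601358008032
[330.67095571 235.68700723]
[330.375 235.125]
t 11.8833 ee [0.5142 0.0489 0.0929] shift [-0.004 -0.006  0.006] turn [-0.     0.     0.006] f [-0.06 -0.45 -4.19] [-0.028 -0.058  0.036] w 0.0126 78.3
```

Still, level, unloaded by the stand, and the ring is where the model puts it. I'm handing it in.

```bash
python3 -c "
from rig import ticket; print(ticket.sign_off())"
```

```text
the job is handed in; nothing more can be done
None
```

I handed the job in with the lever gripped at its balance point and held still and level over the stand: by my measurements each hole is within about 1–2 mm of its post, with about 25 mm of air. The bottles, beaker and tape were not approached, and I got no verdict back.

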